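Lock the hold-down lever over the ring tray and wedge the tray tight

ROBOT

A 6-joint arm with a two-finger parallel gripper is mounted at the origin on the work surface. World frame = base frame: x ahead of the robot, y to its left, z up, the work surface at z = 0. Lengths are in m, angles in rad, forces in N, time in s.
With the tool pointing down it reaches from about 0.3 to 0.875 m from the base axis. Payload 6.4 kg.
Tool frame: the origin (TCP) lies between the finger pads; the fingertips stand ctrl.tip_extent ahead of it and the grasp point (between the pads) is the TCP (ctrl.tip_extent is the distance from the TCP to the fingertips, in m); z points along the fingers, y is the line along which they close (so a half turn about z gives the same grasp; the last joint's range is limited). The gripper opens to 85 mm and grips with 20 to 120 N. Pads are 22 mm wide; open, the fingers measure 114 mm over their backs; the gripper's body (76 mm by 85 mm) begins 54 mm behind the grasp point. The pads swing forward as they close: fully open they stand 13 mm farther back than shut.
Start: joints at [-1.359, 0.181, 1.607, -0, 1.354, -0.206], TCP at [0.233, -0.526, 0.225] pointing down, gripper open.
Joint ranges: [-2.99, 2.99], [-0.89, 2.07], [0.3, 2.58], [-1.14, 4.28], [0, 2.63], [-3.12, 3.12]. Speed limits (rad/s): [2.57, 2.57, 3.01, 3.14, 3.14, 3.14].

INTERFACE

Orientations are given as a unit quaternion [w, x, y, z].
In Python, from bench import ctrl gives the robot as it stands.
- The arm moves only by the tool send_rows, never from a script. Its arguments are lists of equal length, an entry for each row: "dr": the turn, a rotation vector about the tool's x, y, z in units of 6 degrees (1.0 is 6 degrees), a list of three; "xyz": the shift along the tool's x, y, z in cm, a list of three; "jaw": the opening in per cent of the stroke, from 0 (shut) to 100 (fully open). In form: {"dr": [[wx, wy, wz], ...], "xyz": [[dx, dy, dz], ...], "jaw": [jaw, ...]}. A call has exactly 8 rows; each row is the pose to reach, as a shift and turn from the pose commanded when the call began, along the tool's axes at that moment; what a row does not reach only later rows make up. A row lasts 1/8 s, in which the tool goes at most 62.5 mm and 10.7 degrees, less where a joint would pass 70% of its speed; a pose out of reach is approached as far as the arm can. A call with a gripper value outside its range is refused whole. The fingers move at their own pace and stop on an object; the grip force is fixed at half the most. Time passes only in rows, so rows that repeat a pose let the fingers close, or fill a call up. It gives the time, the measured TCP pose, the force, the opening and the grip force at its end, in the units of the state.
- ctrl.get_obs(): the state, without advancing time (a new reading comes with each control period).
- ctrl.camera(name): name is "scene" or "top"; returns the picture (384x512x3 uint8, red, green, blue); there is no depth.
- ctrl.calibration(name): a dict with "camera_matrix" (3x3 intrinsics, pixels), "world_from_camera" (4x4, takes a point from camera to world coordinates). Camera axes: x right, y up, looking along -z (the intrinsics and any distortion apply to the point x, -y, -z); pixel columns grow to the right and rows downward; lengths in m; the calibration is good to about 2 mm. A picture is of the moment at which its call begins. calibration takes no time and is no camera call.
- ctrl.hand_in(): hands the job in; it is judged then, once.
The state is a dict: "time_s": time; "q": joint angles; "dq": joint speeds; "joint_efforts": joint torques, N m; "eef_pos": TCP position; "eef_rot": TCP orientation; "wrist_force": force on the tool from outside, world axes, zero at the start; "torque": the same for the moment, N m; "opening": opening from 0.0 (shut) to 1.0 (fully open); "grasp_force": force on a finger pad.
Only numpy, scipy, OpenCV 4.12 (cv2) and the standard library are available. Lean on these libraries where they do the work, as an engineer would, in place of code of your own. Each camera call takes 0.05 s, during which the arm holds its last target. There are 200 camera calls.

TASK

The tray of wooden rings rattles on the bench. Turn the hold-down lever beside it over its ramp until it drops fully into its low notch, with its foot over the tray's side wall; then push the wooden wedge, thin end first, under the tray's front edge until the tray is jammed tight against the lever's foot, and let go. Leave everything else on the bench where it is.

Things in the scene. Friction and masses are not known exactly. Their poses are not given: they have to be found in the camera images.
- tray: Plywood tray of beech rings, 200 mm deep (x), 260 wide (y), walls 60 high, 12 thick; 0.6 kg. Hinged to the bench along its rear lower edge (origin: middle of it, 10 above the bench); front edge at its x = -200, y to its left, z up. Only its front can tilt up, held by weight alone (3 N) until the lever is locked. Underside 10 above the bench, on two 22 mm feet, 108 left and right of the middle; open between.
- tray_edge (a point): Middle of the tray's front lower edge (nearest the robot), 10 mm above the bench at rest; the edge is rounded (6 mm radius). Axes as the tray's: +x runs in under the tray, y along the edge, z up. The front wall rises 60 mm above it. With the lever locked this edge can rise about 4 mm before the tray's side wall meets the lever's foot, and 6 mm at most.
- lever (a joint): Hold-down lever's angle, rad, growing anticlockwise from above. 0: knob end points along the tray's -x; 1.57, end stop: knob end points to the tray's -y, foot over its right wall. Starts at 0 to 0.2. A spring presses it on its cam: flat to 0.25, ramp up 10 mm to 0.95 (4 to 8 N at the knob), crest to 1.12, then it drops into the notch and sits down at 1.35 to 1.57. Let go on the ramp, it turns back.
- lift (a joint): Height of the lever on its post, m: 0 at the start, 0.010 on the crest of the cam, -0.005 when dropped in the notch, where the foot's sole is 3 mm above the wall of the resting tray.
- knob (a point): Middle of the lever's knob: an upright black cylinder 28 mm in diameter, 60 mm tall, 110 mm from the pivot axis. The point is on its axis, 30 mm below its top and 30 mm above the lever bar's top (bar 22 mm wide, 12 thick), about 130 mm above the bench at the start; it rises and falls with the lever. x points to the pivot.
- pivot (a point): Top of the lever's hub, on the upright axis it turns about: 50 mm behind the line of the tray's front edge, 185 mm to the right of its middle, about 106 mm above the bench at the start; it rises and falls with the lever. x points from the pivot towards the foot.
- foot: Rubber foot under the lever's short end, 22 by 24 mm, 10 mm thick, 50 to 72 mm from the pivot axis, opposite the knob. Its origin is on the pivot axis at the height of the foot's sole.
- wedge: Loose beech wedge, 140 mm long (x), 45 wide (y), about 80 g; 26 thick at its -x end, tapering evenly to 4 at its +x end. Flat underside; origin at its centre, z up. Square to the tray it meets the edge about 43 mm in, then slides on at some 3 to 7 N of push, and jams about 71 mm in, where the push rises sharply (12 to 20 N is tight); it stays by friction.
- wedge_tip (a point): Middle of the wedge's thin end, on its underside; axes as the wedge's.
- offcut: Plain rectangular beech block, 140 by 45 by 26 mm, that looks like the wedge but has no taper; not needed. Origin: centre of its underside.
- mallet: Nylon-faced mallet lying flat, 225 mm long, head 108 mm; leave it. Origin: bench level under its head.
- carton: Open cardboard box of rings, 130 by 170 by 60 mm; leave it. Origin: centre of its underside.
- glue: White upright glue bottle, 60 mm diameter, 170 mm tall; leave it. Origin: centre of its underside.
- screwdriver: Screwdriver lying on the bench; leave it. Origin: under its middle, on the bench.
- jar: Upright glass jar, 70 mm diameter, 80 mm tall; leave it. Origin: centre of its underside.
Mind the look-alikes: they are no part of the job. Leave any white look-alike of the wedge alone.

How it is judged:
On the way, in this order (a step that is already met when the one before it is completed fails the run):
1. the lever has dropped into its notch (value of joint lever above 1.3 rad and value of joint lift below -0.003 m), for 0.2 s.
2. the wedge is jammed, thin end first, under the tray's front edge and the tray presses against the lever's foot (x of wedge_tip in the frame of tray_edge between 0.02 and 0.12 m and y of wedge_tip in the frame of tray_edge between -0.1 and 0.1 m and angle between wedge's own z axis and vertical below 0.15 rad and contact force between wedge and tray above 3 N and contact force between foot and tray above 1.5 N), for 0.2 s.
At the end, for the whole second after the job is handed in: Lever in its notch (over 1.3 rad, lift below -3 mm); wedge at rest, flat (tilt under 0.15 rad), thin end 20 to 120 mm behind the tray's front edge and within 100 mm of its middle, pressing on the tray with over 3 N; tray pressing on the lever's foot with over 1.5 N (all of step 1 and all of step 2 and linear speed of wedge below 0.02 m/s); the robot touches nothing.
It fails at once if a bystander (offcut, mallet, carton, glue, screwdriver, jar) is moved by more than 30 mm (distance of any of offcut, mallet, carton, glue, screwdriver, jar from where it was at the start of the episode above 0.03 m).
It also fails if it takes over 72 s, if anything falls off the work surface, if the arm or the gripper's body presses on something with over 40 N, if the wrist force passes 120 N, or if a joint passes its speed limit or range.

## Working session

There is one attempt and no reset: what is moved stays moved. The work goes in short steps, Python scripts to look and compute and a tool call to move; the robot and the scene stay as the last step left them, time stands still between calls to the robot, and variables do not carry over. Pictures are saved under pics/ and viewed, at most 10 in all, crops included, and the job is handed in when it is done.

Besides the shell and the picture viewer there is one more tool, called by a JSON object that holds its "method" and its "body", one argument or row to a line. send_rows: Moves the arm, as the interface text tells. Its arguments: {"type":"object","properties":{"dr":{"type":"array","items":{"type":"array","items":{"type":"number"}}},"xyz":{"type":"array","items":{"type":"array","items":{"type":"number"}}},"jaw":{"type":"array","items":{"type":"number"}}},"required":["dr","xyz","jaw"]}

```bash
mkdir -p pics; cat > h.py <<'E'
import numpy as np, cv2
from bench import ctrl
def ray(name,u,v):
    c=ctrl.calibration(name);K=np.array(c["camera_matrix"]);T=np.array(c["world_from_camera"])
    d=np.linalg.inv(K)@[u,v,1]; d=T[:3,:3]@[d[0],-d[1],-d[2]]
    return T[:3,3],d
def onz(name,u,v,z):
    o,d=ray(name,u,v); return (o+d*(z-o[2])/d[2])
def pix(name,p):
    c=ctrl.calibration(name);K=np.array(c["camera_matrix"]);T=np.linalg.inv(np.array(c["world_from_camera"]))
    q=T[:3,:3]@np.array(p)+T[:3,3]; q=K@[q[0],-q[1],-q[2]]; return q[:2]/q[2]
E
python3 - <<'E'
from h import *
for n in("scene","top"):
    im=ctrl.camera(n); cv2.imwrite(f"pics/{n}0.png",cv2.resize(im[...,::-1],(800,600),interpolation=cv2.INTER_CUBIC)); 
    cv2.imwrite(f"pics/{n}0raw.png",im[...,::-1]);c=ctrl.calibration(n);print(c)
print(ctrl.get_obs(),ctrl.tip_extent)
E
```

```text
{'camera_matrix': array([[434.80807455,   0.        , 256.12271692],
       [  0.        , 434.80807455, 202.79535523],
       [  0.        ,   0.        ,   1.        ]]), 'world_from_camera': array([[ 0.79098733, -0.52256371,  0.31822354,  0.94980216],
       [ 0.61176521,  0.66778908, -0.42402957, -0.60565948],
       [ 0.00907626,  0.53008011,  0.84789899,  1.27755719],
       [ 0.        ,  0.        ,  0.        ,  1.        ]])}
{'camera_matrix': array([[448.4748989 ,   0.        , 252.44575698],
       [  0.        , 448.4748989 , 187.26226037],
       [  0.        ,   0.        ,   1.        ]]), 'world_from_camera': array([[ 0.01451379,  0.99506858, -0.09812169,  0.32382912],
       [-0.99987535,  0.0138334 , -0.00761099, -0.01334888],
       [-0.0062161 ,  0.09821993,  0.99514532,  1.76269097],
       [ 0.        ,  0.        ,  0.        ,  1.        ]])}
{'time_s': 0.1, 'q': array([-1.35931882e+00,  1.81460984e-01,  1.60788346e+00, -1.81785938e-05,
        1.35384605e+00, -2.06320069e-01]), 'dq': array([-0.00014758, -0.00225781, -0.00237318, -0.00148461, -0.00014045,
       -0.00080117]), 'joint_efforts': array([ 3.52766856e-04, -4.45874763e+01, -3.52238131e+01, -3.67036691e-04,
        4.14589798e-03, -2.04556994e-05]), 'eef_pos': array([ 0.23319637, -0.52503324,  0.22438938]), 'eef_rot': array([-7.98895707e-04,  9.78259161e-01,  2.07384610e-01, -1.09348257e-05]), 'wrist_force': array([ 0.35922842, -0.41813964,  0.00501855]), 'torque': array([-0.05499691,  0.03452207, -0.04766502]), 'grasp_force': 0.0, 'opening': 1.002024639144241} 0.019
```

View pics/top0.png

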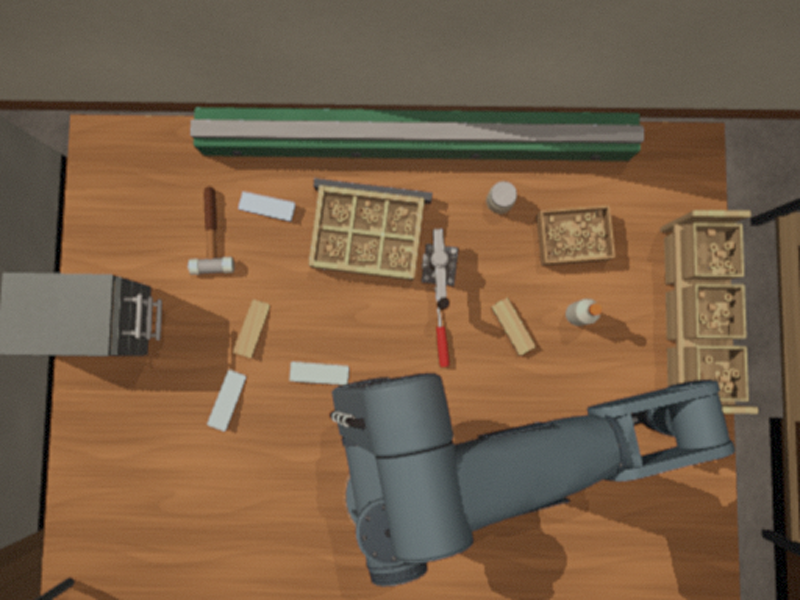

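View pics/scene0.png

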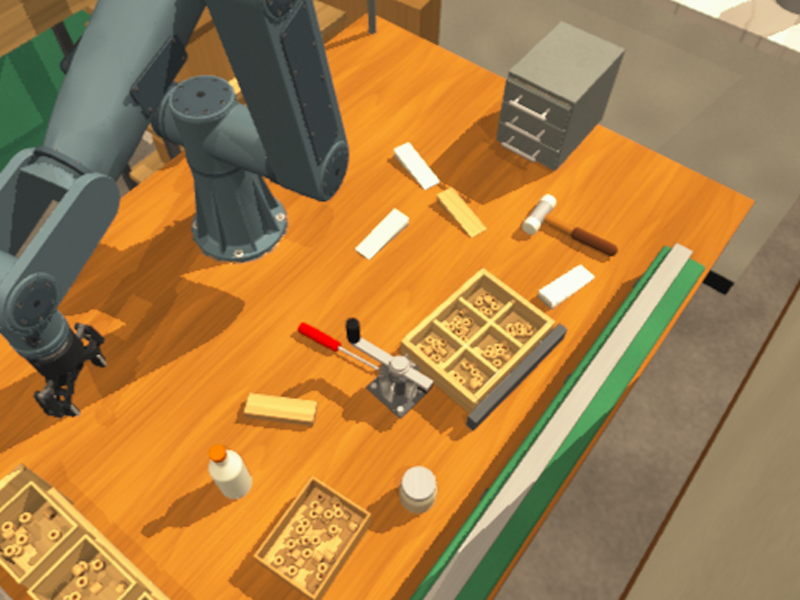

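The top view shows the tray at about (368,232) and the lever pivot at (440,257), with its knob at (443,302). There are two beech blocks, at (252,328) and (514,327), and one of them is the wedge. The screwdriver lies at (443,345), under the knob. I'll zoom in on the two blocks.

```bash
python3 - <<'E'
from h import *
s=cv2.imread("pics/scene0raw.png");t=cv2.imread("pics/top0raw.png")
f=lambda im,x,y:cv2.resize(im[y-30:y+30,x-40:x+40],(400,300),interpolation=cv2.INTER_CUBIC)
a=np.hstack([f(s,295,136),f(s,180,261)]);b=np.hstack([f(t,161,210),f(t,329,209)])
cv2.imwrite("pics/z1.png",np.vstack([a,b]))
E
```

```text
(no output)
```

View pics/z1.png

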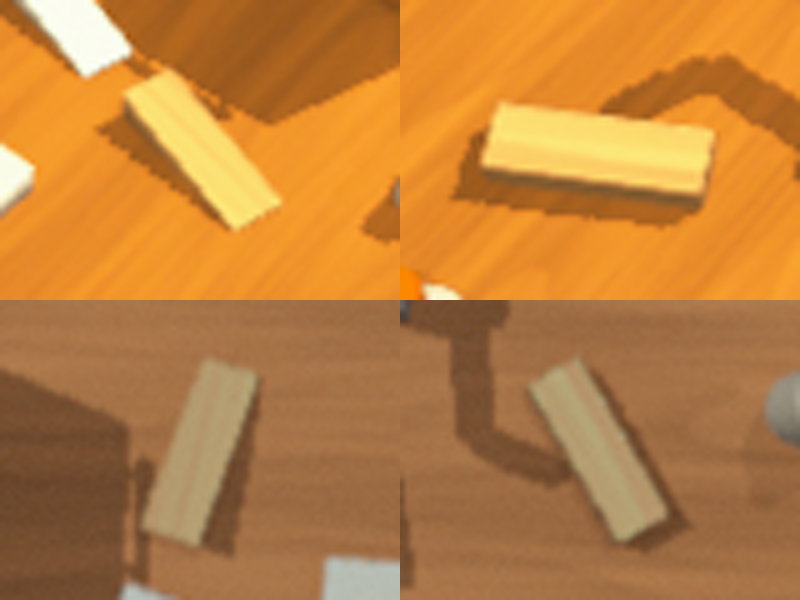

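The crops show that the left block (scene zoom, side face tapering towards the lower right) is the wedge, with its thin end toward +x. The right block has an even side height, so it is the offcut. Next I'll measure the wedge, tray and lever.

```bash
python3 - <<'E'
from h import *
t=cv2.imread("pics/top0raw.png");s=cv2.imread("pics/scene0raw.png")
h=cv2.cvtColor(t,cv2.COLOR_BGR2HSV)
def info(p): print(p, h[p[1],p[0]])
for p in[(161,210),(150,190),(203,150),(329,209),(283,194)]:info(p)
m=cv2.inRange(h,(18,60,80),(35,255,255))
m=cv2.morphologyEx(m,cv2.MORPH_OPEN,np.ones((2,2)))
cs,_=cv2.findContours(m,cv2.RETR_EXTERNAL,cv2.CHAIN_APPROX_NONE)
for c in cs:
    if cv2.contourArea(c)<150: continue
    r=cv2.minAreaRect(c); b=cv2.boxPoints(r); print(cv2.contourArea(c),r); 
    for z in(0.015,0.07): print(z,[onz("top",u,v,z)[:2].round(4).tolist() for u,v in b])
# knob: dark
for n,im,x0,y0,w in(("top",t,260,170,50),("scene",s,205,190,60)):
    g=im[y0:y0+w,x0:x0+w].max(2); mk=(g<45).astype(np.uint8)
    k,l,st,ce=cv2.connectedComponentsWithStats(mk)
    for i in range(1,k):
        if st[i,4]>15: print(n,st[i]+[x0,y0,0,0,0],ce[i]+[x0,y0])
cv2.imwrite("pics/z2.png",np.hstack([cv2.resize(t[130:230,235:335],(400,400),interpolation=cv2.INTER_CUBIC),cv2.resize(s[190:290,200:300],(400,400),interpolation=cv2.INTER_CUBIC)]))
E
```

```text
(161, 210) [ 19  97 179]
(150, 190) [ 14 148 164]
(203, 150) [ 19 102 113]
(329, 209) [ 22  88 180]
(283, 194) [11 76 54]
197.5 ((462.0, 239.0), (36.0, 36.0), 90.0)
0.015 [[0.3751, -0.7445], [0.3771, -0.8836], [0.2389, -0.8787], [0.2369, -0.7407]]
0.07 [[0.3734, -0.7215], [0.3754, -0.8562], [0.2416, -0.8515], [0.2396, -0.7178]]
254.0 ((327.9154052734375, 210.47694396972656), (36.71427536010742, 8.558395385742188), 60.2551155090332)
0.015 [[0.4627, -0.2451], [0.4797, -0.2741], [0.3566, -0.3446], [0.3397, -0.3157]]
0.07 [[0.4583, -0.2378], [0.4748, -0.2659], [0.3555, -0.3342], [0.3392, -0.3062]]
341.0 ((161.9438934326172, 210.79513549804688), (11.40827751159668, 35.903968811035156), 20.2248592376709)
0.015 [[0.3406, 0.3947], [0.4727, 0.3509], [0.4578, 0.3084], [0.3259, 0.3525]]
0.07 [[0.3401, 0.3818], [0.468, 0.3394], [0.4536, 0.2983], [0.3259, 0.341]]
1112.5 ((461.5, 200.0), (36.0, 33.0), 90.0)
0.015 [[0.5273, -0.7525], [0.5291, -0.8811], [0.3886, -0.8763], [0.3867, -0.7486]]
0.07 [[0.5209, -0.7293], [0.5226, -0.8538], [0.3865, -0.8491], [0.3847, -0.7255]]
1095.0 ((460.5, 160.5), (35.0, 33.0), 90.0)
0.015 [[0.682, -0.7528], [0.6838, -0.8826], [0.5448, -0.8778], [0.543, -0.749]]
0.07 [[0.6708, -0.7296], [0.6724, -0.8552], [0.5378, -0.8506], [0.5361, -0.7259]]
3464.5 ((235.05386352539062, 149.06924438476562), (68.59120178222656, 53.210899353027344), 7.125016689300537)
0.015 [[0.5566, 0.2161], [0.7687, 0.1955], [0.7378, -0.0756], [0.5266, -0.0519]]
0.07 [[0.5492, 0.2089], [0.7547, 0.1889], [0.7248, -0.0736], [0.5202, -0.0506]]
scene [222 204   8  16  96] [225.36458333 211.54166667]
```

View pics/z2.png

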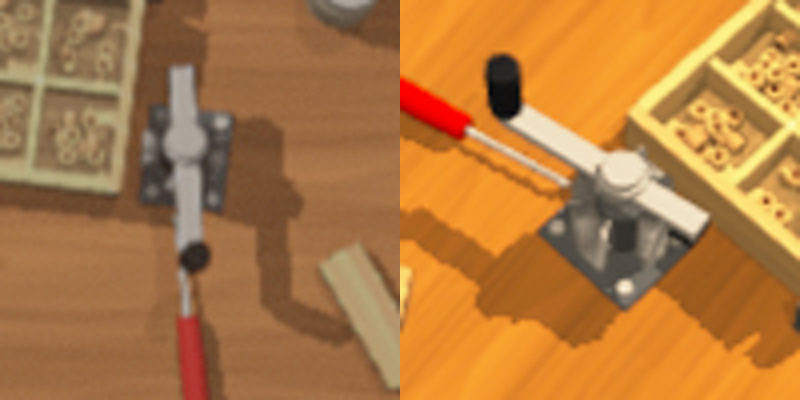

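The crops show the lever bar with the knob at the robot's end. The knob top is at crop (195,255) in the top view and (503,65) in the scene view; the hub is at (185,140) and (622,170).

```bash
python3 - <<'E'
from h import *
def tri(a,b):
    o1,d1=ray("top",*a);o2,d2=ray("scene",*b)
    A=np.stack([d1,-d2],1);s=np.linalg.lstsq(A,o2-o1,rcond=None)[0]
    p,q=o1+d1*s[0],o2+d2*s[1];return ((p+q)/2).round(4),np.linalg.norm(p-q).round(4)
print("knobtop",onz("top",283.5,193.5,.16),tri((283.5,193.5),(225.5,205)))
print("hub",onz("top",281.1,164.8,.106),tri((281.1,164.8),(255.5,232.3)))
print(onz("scene",225.5,205,.16),onz("scene",255.5,232.3,.106))
E
```

```text
knobtop [ 0.46093631 -0.11272616  0.16      ] (array([ 0.4619, -0.1116,  0.1612]), np.float64(0.003))
hub [ 0.57282519 -0.10630073  0.106     ] (array([ 0.5732, -0.1057,  0.1068]), np.float64(0.0015))
[ 0.46235399 -0.10997108  0.16      ] [ 0.57350571 -0.10484514  0.106     ]
```

```bash
cat >> h.py <<'E'
from scipy.spatial.transform import Rotation as R
def plan(wps):
    """wps: (x,y,z,yaw deg of tool y), tool down -> rows (tool-axis shift cm, dr units)"""
    o=ctrl.get_obs();q=o["eef_rot"];R0=R.from_quat([q[1],q[2],q[3],q[0]]);p=o["eef_pos"]
    print("t",round(o["time_s"],2),"p",p.round(4),"ytool yaw",np.degrees(np.arctan2(*R0.as_matrix()[[1,0],1])).round(1),"F",o["wrist_force"].round(1),"open",round(o["opening"],2),"grip",o["grasp_force"])
    for x,y,z,a in wps:
        a=np.radians(a);yt=np.array([np.cos(a),np.sin(a),0]);zt=np.array([0,0,-1.]);xt=np.cross(yt,zt)
        T=R.from_matrix(np.stack([xt,yt,zt],1))
        print("dr",np.degrees((R0.inv()*T).as_rotvec()/6).round(2).tolist(),"xyz",(R0.inv().apply(np.array([x,y,z])-p)*100).round(2).tolist())
E
python3 - <<'E'
from h import *
plan([(.462,-.1115,.225,-87),(.462,-.1115,.142,-87)])
E
```

```text
t 0.1 p [ 0.2332 -0.525   0.2244] ytool yaw -66.1 F [ 0.4 -0.4  0. ] open 1.0 grip 0.0
dr [-0.02, -0.0, 3.49] xyz [37.69, -28.51, -0.0]
dr [-0.02, -0.0, 3.49] xyz [37.69, -28.5, 8.3]
```

{"method": "send_rows", "body": {
  "dr": [
    [0, 0, 0.5],
    [0, 0, 1],
    [0, 0, 1.5],
    [0, 0, 2],
    [0, 0, 2.5],
    [0, 0, 3],
    [0, 0, 3.5],
    [0, 0, 3.5]
  ],
  "xyz": [
    [5, -3.8, -1],
    [10, -7.6, -1],
    [15, -11.4, -1],
    [20, -15.2, -1],
    [25, -19, -1],
    [30, -22.8, -1],
    [34.5, -26.3, -1],
    [37.7, -28.5, 0]
  ],
  "jaw": [80, 55, 55, 55, 55, 55, 55, 55]
}}

```text
time_s: 1.1
eef_pos: [0.4633, -0.1098, 0.2257]
eef_rot: [0.0, 1.0, 0.026, 0.001]
wrist_force: [-0.1, -1.4, 0.3]
opening: 0.549
grasp_force: 0.0
```

```bash
python3 - <<'E'
from h import *
cv2.imwrite("pics/t1.png",ctrl.camera("top")[...,::-1])
plan([(.462,-.1115,.142,-87)])
E
```

```text
t 1.15 p [ 0.4638 -0.1065  0.2238] ytool yaw -86.9 F [-1.4  2.8 -0.7] open 0.55 grip 0.0
dr [-0.03, -0.0, 0.02] xyz [-0.21, 0.52, 8.18]
```

{"method": "send_rows", "body": {
  "dr": [
    [0, 0, 0],
    [0, 0, 0],
    [0, 0, 0],
    [0, 0, 0],
    [0, 0, 0],
    [0, 0, 0],
    [0, 0, 0],
    [0, 0, 0]
  ],
  "xyz": [
    [0, 0, 0],
    [0, 0, 0],
    [0, 0, 1.5],
    [0, 0, 3.5],
    [0, 0, 5.5],
    [0, 0, 7.5],
    [0, 0, 8.2],
    [0, 0, 8.2]
  ],
  "jaw": [55, 55, 55, 55, 55, 55, 55, 55]
}}

```text
time_s: 2.15
eef_pos: [0.4617, -0.1124, 0.1426]
eef_rot: [-0.0, 1.0, 0.025, -0.001]
wrist_force: [-0.2, 0.2, 0.0]
opening: 0.55
grasp_force: 0.0
```

```bash
python3 - <<'E'
from h import *
im=np.vstack([ctrl.camera("scene")[180:280,190:310]]);cv2.imwrite("pics/s2.png",cv2.resize(im[...,::-1],(600,500),interpolation=cv2.INTER_CUBIC))
P=np.array([.573,-.106])
w=[]
for L in np.linspace(.26,1.62,16):
    th=np.radians(173.6)+L
    w.append((P[0]+.111*np.cos(th),P[1]+.111*np.sin(th),.142,np.degrees(th)+90-360))
plan(w)
E
```

```text
t 2.2 p [ 0.4623 -0.1125  0.1433] ytool yaw -87.1 F [0.5 0.2 0.3] open 0.55 grip 0.0
dr [0.0, -0.0, -0.93] xyz [0.05, 0.99, 0.13]
dr [0.0, -0.0, -1.8] xyz [0.19, 1.99, 0.13]
dr [0.0, -0.0, -2.66] xyz [0.42, 2.97, 0.13]
dr [0.0, -0.0, -3.53] xyz [0.74, 3.92, 0.13]
dr [0.0, -0.0, -4.4] xyz [1.15, 4.84, 0.13]
dr [0.0, -0.0, -5.26] xyz [1.64, 5.72, 0.13]
dr [0.0, -0.0, -6.13] xyz [2.2, 6.55, 0.13]
dr [0.0, -0.0, -6.99] xyz [2.84, 7.33, 0.13]
dr [0.0, -0.0, -7.86] xyz [3.54, 8.05, 0.13]
dr [0.0, -0.0, -8.73] xyz [4.31, 8.7, 0.13]
dr [0.0, -0.0, -9.59] xyz [5.14, 9.28, 0.13]
dr [0.0, -0.0, -10.46] xyz [6.01, 9.78, 0.13]
dr [0.0, -0.0, -11.32] xyz [6.92, 10.2, 0.13]
dr [0.0, -0.0, -12.19] xyz [7.87, 10.53, 0.13]
dr [0.0, -0.0, -13.05] xyz [8.85, 10.78, 0.13]
dr [0.0, -0.0, -13.92] xyz [9.84, 10.94, 0.13]
```

View pics/s2.png

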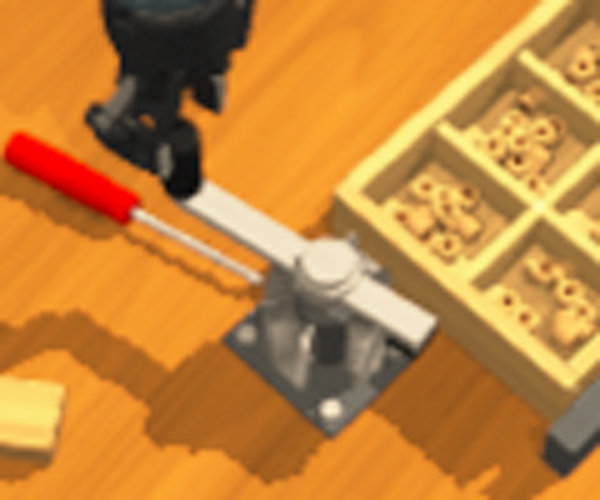

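The gripper straddles the knob, at crop (180,180), with no contact force. I'll follow the arc.

{"method": "send_rows", "body": {
  "dr": [
    [0, 0, -0.9],
    [0, 0, -1.8],
    [0, 0, -2.7],
    [0, 0, -3.5],
    [0, 0, -4.4],
    [0, 0, -5.3],
    [0, 0, -6.1],
    [0, 0, -7]
  ],
  "xyz": [
    [0.05, 1, 0],
    [0.2, 2, 0],
    [0.4, 3, 0],
    [0.75, 3.9, 0],
    [1.15, 4.85, 0],
    [1.65, 5.7, 0],
    [2.2, 6.55, 0],
    [2.85, 7.35, 0]
  ],
  "jaw": [55, 55, 55, 55, 55, 55, 55, 55]
}}

```text
time_s: 3.2
eef_pos: [0.4912, -0.1806, 0.1431]
eef_rot: [-0.005, 0.923, 0.384, -0.003]
wrist_force: [-19.4, 18.8, 22.0]
opening: 0.554
grasp_force: 13.7
```

```bash
python3 - <<'E'
from h import *
P=np.array([.573,-.106])
w=[]
for L in np.linspace(.94,1.64,8):
    th=np.radians(173.6)+L
    w.append((P[0]+.111*np.cos(th),P[1]+.111*np.sin(th),.142,np.degrees(th)+90-360))
plan(w)
E
```

```text
t 3.2 p [ 0.4912 -0.1806  0.1431] ytool yaw -44.9 F [-19.4  18.8  22. ] open 0.55 grip 13.719102144241333
dr [-0.11, 0.0, -0.39] xyz [-0.03, 0.99, 0.1]
dr [-0.11, -0.0, -1.34] xyz [0.07, 2.09, 0.09]
dr [-0.11, -0.01, -2.3] xyz [0.28, 3.18, 0.08]
dr [-0.11, -0.01, -3.25] xyz [0.59, 4.24, 0.06]
dr [-0.11, -0.02, -4.21] xyz [1.02, 5.27, 0.05]
dr [-0.11, -0.02, -5.16] xyz [1.54, 6.25, 0.04]
dr [-0.11, -0.03, -6.11] xyz [2.16, 7.17, 0.03]
dr [-0.11, -0.03, -7.07] xyz [2.86, 8.03, 0.02]
```

```bash
python3 - <<'E'
from h import *
a=ctrl.camera("scene")[180:280,170:290];b=ctrl.camera("top")[140:240,235:355]
print(ctrl.get_obs()["wrist_force"])
cv2.imwrite("pics/s3.png",cv2.resize(np.hstack([a,b])[...,::-1],(800,333),interpolation=cv2.INTER_CUBIC))
E
```

```text
[-11.36207832  11.93882865  11.70231325]
```

View pics/s3.png

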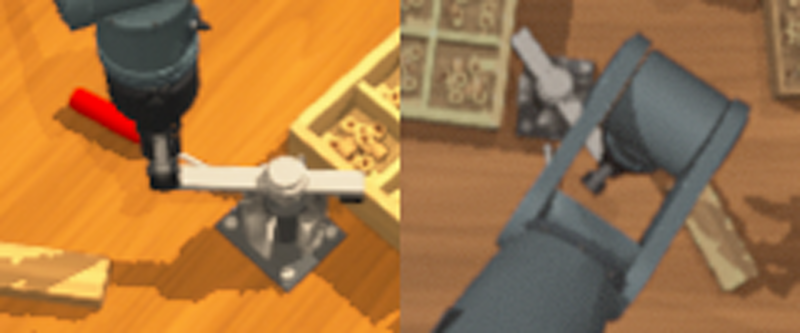

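The knob is held between the fingers, with the lever at about 0.8 rad and the force relaxing. I'll continue more slowly.

{"method": "send_rows", "body": {
  "dr": [
    [0, 0, -0.4],
    [0, 0, -0.8],
    [0, 0, -1.2],
    [0, 0, -1.6],
    [0, 0, -2],
    [0, 0, -2.4],
    [0, 0, -2.8],
    [0, 0, -3.2]
  ],
  "xyz": [
    [0, 0.5, 0],
    [0, 1, 0],
    [0.05, 1.5, 0],
    [0.1, 1.95, 0],
    [0.2, 2.4, 0],
    [0.3, 2.85, 0],
    [0.45, 3.3, 0],
    [0.6, 3.75, 0]
  ],
  "jaw": [55, 55, 55, 55, 55, 55, 55, 55]
}}

```text
time_s: 4.3
eef_pos: [0.5254, -0.2065, 0.1442]
eef_rot: [0.0, 0.847, 0.531, 0.0]
wrist_force: [0.0, -0.1, -0.0]
opening: 0.547
grasp_force: 0.3
```

```bash
python3 - <<'E'
from h import *
P=np.array([.573,-.106])
w=[]
for L in np.linspace(1.28,1.66,8):
    th=np.radians(173.6)+L
    w.append((P[0]+.111*np.cos(th),P[1]+.111*np.sin(th),.142,np.degrees(th)+90-360))
plan(w)
E
```

```text
t 4.3 p [ 0.5254 -0.2065  0.1442] ytool yaw -25.8 F [ 0.  -0.1 -0. ] open 0.55 grip 0.25424228981137276
dr [0.0, 0.0, -0.45] xyz [0.03, 0.44, 0.22]
dr [0.0, 0.0, -0.97] xyz [0.08, 1.04, 0.22]
dr [0.0, 0.0, -1.49] xyz [0.15, 1.64, 0.22]
dr [0.0, 0.0, -2.01] xyz [0.26, 2.23, 0.22]
dr [0.0, 0.0, -2.53] xyz [0.41, 2.82, 0.22]
dr [0.0, 0.0, -3.05] xyz [0.58, 3.4, 0.22]
dr [0.0, 0.0, -3.56] xyz [0.78, 3.96, 0.22]
dr [0.0, 0.0, -4.08] xyz [1.02, 4.52, 0.22]
```

{"method": "send_rows", "body": {
  "dr": [
    [0, 0, -0.5],
    [0, 0, -1],
    [0, 0, -1.5],
    [0, 0, -2],
    [0, 0, -2.5],
    [0, 0, -3],
    [0, 0, -3.5],
    [0, 0, -3.5]
  ],
  "xyz": [
    [0, 0.45, 0],
    [0.1, 1.05, 0],
    [0.15, 1.6, 0],
    [0.25, 2.2, 0],
    [0.4, 2.8, 0],
    [0.55, 3.4, 0],
    [0.75, 3.9, 0],
    [0.75, 3.9, 0]
  ],
  "jaw": [55, 55, 55, 55, 55, 55, 55, 55]
}}

```text
time_s: 5.3
eef_pos: [0.5642, -0.217, 0.1441]
eef_rot: [0.001, 0.737, 0.676, 0.0]
wrist_force: [0.4, 0.2, 0.3]
opening: 0.552
grasp_force: 0.0
```

```bash
python3 - <<'E'
from h import *
a=ctrl.camera("scene")[180:280,170:290];b=ctrl.camera("top")[140:240,235:355]
plan([])
cv2.imwrite("pics/s4.png",cv2.resize(np.hstack([a,b])[...,::-1],(800,333),interpolation=cv2.INTER_CUBIC))
E
```

```text
t 5.4 p [ 0.5638 -0.2168  0.1438] ytool yaw -4.9 F [ 0.5 -0.2 -0.3] open 0.55 grip 0.0
```

View pics/s4.png

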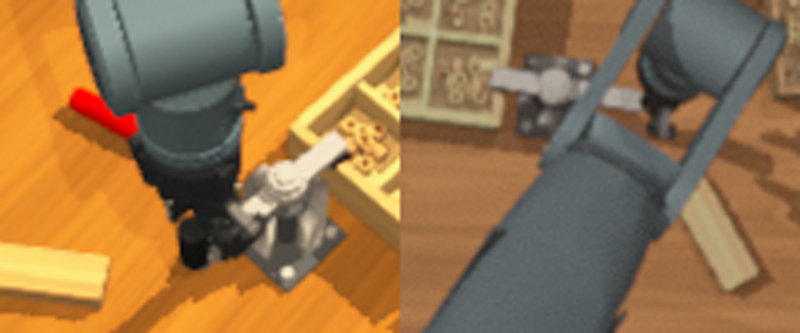

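The lever lies across the tray's side, at about 1.53 rad, with its foot over the right wall. I'll rise and go to the wedge.

{"method": "send_rows", "body": {
  "dr": [
    [0, 0, 0],
    [0, 0, 0],
    [0, 0, 0],
    [0, 0, 0],
    [0, 0, 0],
    [0, 0, 0],
    [0, 0, 0],
    [0, 0, 0]
  ],
  "xyz": [
    [0, 0, -2],
    [0, 0, -5],
    [0, 0, -8],
    [0, 0, -11],
    [0, 0, -12],
    [0, 0, -12],
    [0, 0, -12],
    [0, 0, -12]
  ],
  "jaw": [60, 60, 60, 60, 90, 90, 90, 90]
}}

```text
time_s: 6.4
eef_pos: [0.563, -0.2163, 0.2617]
eef_rot: [-0.001, 0.736, 0.676, -0.0]
wrist_force: [-0.0, -0.2, -0.2]
opening: 0.905
grasp_force: 0.0
```

```bash
python3 - <<'E'
from h import *
print(onz("top",204,239,.02))
plan([(.3565,.364,.20,73.5)])
E
```

```text
[0.29222422 0.18421462 0.02      ]
t 6.4 p [ 0.563  -0.2163  0.2617] ytool yaw -4.9 F [-0.  -0.2 -0.2] open 0.91 grip 0.0
dr [-0.01, -0.02, -13.06] xyz [56.06, -25.48, 6.29]
```

{"method": "send_rows", "body": {
  "dr": [
    [0, 0, -1.6],
    [0, 0, -3.2],
    [0, 0, -4.8],
    [0, 0, -6.4],
    [0, 0, -8],
    [0, 0, -9.7],
    [0, 0, -11.4],
    [0, 0, -13.1]
  ],
  "xyz": [
    [5.5, -2.5, 0],
    [11, -5, 0],
    [16.6, -7.5, 0],
    [22.2, -10, 0],
    [27.8, -12.5, 0],
    [33.4, -15, 0],
    [39, -17.6, 0],
    [44.6, -20.2, 0]
  ],
  "jaw": [90, 90, 90, 90, 90, 90, 90, 90]
}}

```text
time_s: 7.4
eef_pos: [0.3989, 0.2465, 0.2627]
eef_rot: [-0.0, 0.139, 0.99, -0.0]
wrist_force: [1.2, 0.7, -0.0]
opening: 0.899
grasp_force: 0.0
```

{"method": "send_rows", "body": {
  "dr": [
    [0, 0, 0],
    [0, 0, 0],
    [0, 0, 0],
    [0, 0, 0],
    [0, 0, 0],
    [0, 0, 0],
    [0, 0, 0],
    [0, 0, 0]
  ],
  "xyz": [
    [0, 0, 0],
    [0, 0, 0],
    [0, 0, 0],
    [0, 0, 0],
    [0, 0, 0],
    [0, 0, 0],
    [0, 0, 0],
    [0, 0, 0]
  ],
  "jaw": [90, 90, 90, 90, 90, 90, 90, 90]
}}

```text
time_s: 8.4
eef_pos: [0.4001, 0.2449, 0.2632]
eef_rot: [0.0, 0.141, 0.99, 0.0]
wrist_force: [0.3, -0.1, 0.2]
opening: 0.902
grasp_force: 0.0
```

```bash
python3 - <<'E'
from h import *
t=ctrl.camera("top");cv2.imwrite("pics/t5.png",t[...,::-1])
h=cv2.cvtColor(t,cv2.COLOR_RGB2HSV);m=cv2.inRange(h,(18,60,80),(35,255,255))
m=cv2.morphologyEx(m,cv2.MORPH_OPEN,np.ones((2,2)))
cs,_=cv2.findContours(m[170:250,130:200],cv2.RETR_EXTERNAL,cv2.CHAIN_APPROX_NONE,offset=(130,170))
print([cv2.minAreaRect(c) for c in cs if cv2.contourArea(c)>150])
plan([(.3565,.364,.10,73.5),(.3565,.364,.024,73.5)])
E
```

```text
[]
t 8.45 p [0.4001 0.2449 0.2632] ytool yaw 73.7 F [-0.3 -0.5 -1.1] open 0.9 grip 0.0
dr [0.0, 0.0, 0.04] xyz [7.52, 10.21, 16.32]
dr [0.0, 0.0, 0.04] xyz [7.52, 10.21, 23.92]
```

{"method": "send_rows", "body": {
  "dr": [
    [0, 0, 0],
    [0, 0, 0],
    [0, 0, 0],
    [0, 0, 0],
    [0, 0, 0],
    [0, 0, 0],
    [0, 0, 0],
    [0, 0, 0]
  ],
  "xyz": [
    [2.5, 3.5, 0],
    [5, 7, 3],
    [7.5, 10.2, 7],
    [7.5, 10.2, 12],
    [7.5, 10.2, 16.3],
    [7.5, 10.2, 18],
    [7.5, 10.2, 18],
    [7.5, 10.2, 18]
  ],
  "jaw": [90, 90, 90, 90, 90, 90, 90, 90]
}}

```text
time_s: 9.45
eef_pos: [0.3581, 0.3646, 0.0851]
eef_rot: [0.001, 0.142, 0.99, 0.001]
wrist_force: [0.1, -0.6, 0.2]
opening: 0.9
grasp_force: 0.0
```

```bash
python3 - <<'E'
from h import *
s=ctrl.camera("scene");t=ctrl.camera("top")
x,y=pix("scene",(.38,.355,.02)).astype(int)
print(x-60,y-50)
a=s[y-50:y+50,x-60:x+60];b=t[120:220,200:320]
cv2.imwrite("pics/s6.png",cv2.resize(np.hstack([a,b])[...,::-1],(800,333),interpolation=cv2.INTER_CUBIC))
print(pix("scene",(.466,.332,.004)),pix("scene",(.3565,.364,.02)))
plan([(.3565,.364,.024,73.5)])
E
```

```text
229 81
[303.93371785 148.45398662] [285.47846146 126.86921319]
t 9.55 p [0.3581 0.3646 0.0851] ytool yaw 73.7 F [-0.2 -0.8 -0.4] open 0.9 grip 0.0
dr [0.03, 0.02, 0.04] xyz [0.15, -0.12, 6.11]
```

View pics/s6.png

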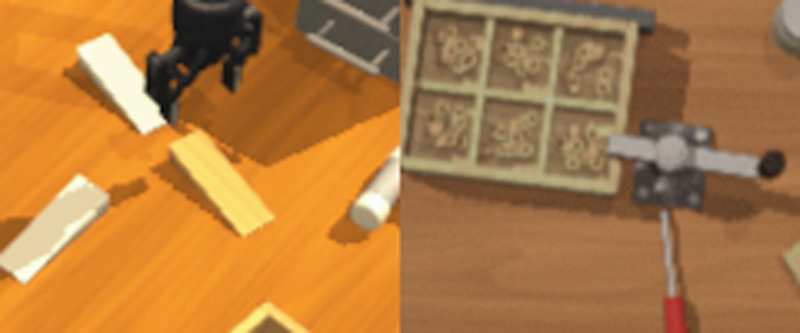

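```bash
python3 - <<'E'
from h import *
for p in[(278.5,118.5),(270,121)]:print(onz("scene",*p,.02))
for p in[(154.5,240),(143,236)]:print(onz("top",*p,.02))
E
```

```text
[0.31006225 0.38222161 0.02      ]
[0.29187276 0.35139614 0.02      ]
[0.28558654 0.37555573 0.02      ]
[0.30030167 0.42066069 0.02      ]
```

The view shows the lever locked with its foot over the wall. The gripper is above the wedge's thick end, and the white block (x ≤ 0.31) is clear. I'll descend and grip.

{"method": "send_rows", "body": {
  "dr": [
    [0, 0, 0],
    [0, 0, 0],
    [0, 0, 0],
    [0, 0, 0],
    [0, 0, 0],
    [0, 0, 0],
    [0, 0, 0],
    [0, 0, 0]
  ],
  "xyz": [
    [0, 0, 2],
    [0, 0, 4],
    [0, 0, 5.5],
    [0, 0, 6.1],
    [0, 0, 6.1],
    [0, 0, 6.1],
    [0, 0, 6.1],
    [0, 0, 6.1]
  ],
  "jaw": [90, 90, 90, 90, 90, 50, 20, 20]
}}

```text
time_s: 10.55
eef_pos: [0.3569, 0.364, 0.0226]
eef_rot: [0.0, 0.141, 0.99, 0.0]
wrist_force: [0.1, 0.7, -0.5]
opening: 0.257
grasp_force: 0.0
```

{"method": "send_rows", "body": {
  "dr": [
    [0, 0, 0],
    [0, 0, 0],
    [0, 0, 0],
    [0, 0, 0],
    [0, 0, 0],
    [0, 0, 0],
    [0, 0, 0],
    [0, 0, 0]
  ],
  "xyz": [
    [0, 0, 0],
    [0, 0, 0],
    [0, 0, 0],
    [0, 0, 0],
    [0, 0, -1],
    [0, 0, -3],
    [0, 0, -5],
    [0, 0, -5]
  ],
  "jaw": [20, 20, 20, 20, 20, 20, 20, 20]
}}

```text
time_s: 11.55
eef_pos: [0.3581, 0.3648, 0.0743]
eef_rot: [0.002, 0.141, 0.99, 0.001]
wrist_force: [0.6, 0.6, -0.3]
opening: 0.199
grasp_force: 0.0
```

```bash
python3 - <<'E'
from h import *
s=ctrl.camera("scene");t=ctrl.camera("top")
x,y=pix("scene",(.40,.355,.05)).astype(int);x2,y2=pix("top",(.40,.355,.05)).astype(int)
print(x-40,y-30,x2-40,y2-30)
a=s[y-30:y+40,x-40:x+44];b=t[y2-30:y2+40,x2-40:x2+44]
cv2.imwrite("pics/s7.png",cv2.resize(np.hstack([a,b])[...,::-1],(800,333),interpolation=cv2.INTER_CUBIC))
f=np.array([.543,.081]);X=np.array([.9937,-.112])
g=f+X*(-.03-.07-.045)
plan([(*g,.075,83.6),(*g,.024,83.6)])
E
```

```text
254 98 119 180
t 11.65 p [0.3567 0.3638 0.0722] ytool yaw 73.7 F [-0.3  0.1 -0.2] open 0.2 grip 0.0
dr [0.0, 0.0, -1.64] xyz [-11.52, -24.41, -0.28]
dr [0.0, 0.0, -1.64] xyz [-11.52, -24.41, 4.82]
```

View pics/s7.png

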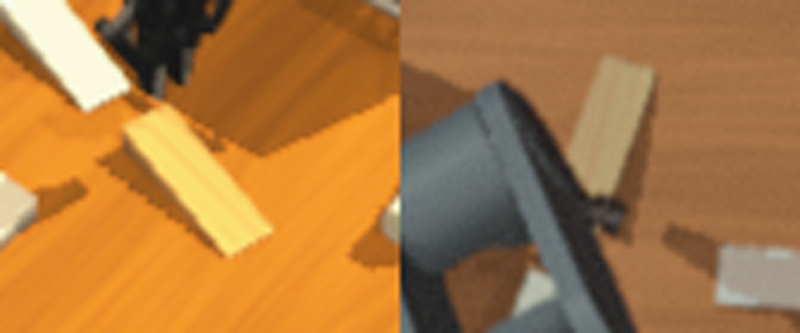

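The gripper closed behind the thick end. The wedge is still in place, with its thick-end middle at crop (143,114) and thin-end middle at (250,243). I'll cast both ends again.

```bash
python3 - <<'E'
from h import *
A=onz("scene",254+143/4.762,98+114/4.762,.026);B=onz("scene",254+250/4.762,98+243/4.762,.004)
print(A,B,np.linalg.norm(A-B),np.degrees(np.arctan2(*(B-A)[[1,0]])))
# top: thin end crop (630,63); b offset x=400
C=onz("top",119+230/4.762,180+63/4.762,.004);print(C)
D=onz("top",119+187/4.762,180+(200)/4.762,.02);print(D)
t=cv2.imread("pics/top0raw.png");x,y=122,180
A0=onz("top",130,0,0)
h=cv2.cvtColor(t,cv2.COLOR_BGR2HSV)[185:235,140:185]
m=cv2.inRange(h,(0,0,140),(179,115,255));
c=max(cv2.findContours(m,0,1)[0],key=cv2.contourArea)+[140,185]
b=cv2.boxPoints(cv2.minAreaRect(c));print(b,[onz("top",*p,.015)[:2].round(3) for p in b])
E
```

```text
[0.34030553 0.37632808 0.026     ] [0.47513409 0.33566673 0.004     ] 0.14253450422444472 -16.78216391767542
[0.46894878 0.33522141 0.004     ]
[0.35515265 0.36340916 0.02      ]
[[148.82193 224.80821]
 [161.56165 190.83562]
 [172.63013 194.98631]
 [159.89041 228.95891]] [array([0.344, 0.401]), array([0.477, 0.356]), array([0.461, 0.312]), array([0.328, 0.357])]
```

```bash
python3 - <<'E'
from h import *
print(onz("scene",278.5,115.5,.07),onz("scene",298.6,108,.07))
print("closed tip",onz("scene",254+160/4.762,98+92/4.762,.055), "pix expected",pix("scene",(.3567,.3638,.053)), "obs",254+160/4.762,98+92/4.762)
print("top tip obs",119+205/4.762,180+215/4.762,pix("top",(.3567,.3638,.06)))
cv2.imwrite("pics/s8.png",np.hstack([cv2.resize(ctrl.camera("scene")[..., ::-1][90:160,250:340],(790,600),interpolation=cv2.INTER_CUBIC)]))
E
```

```text
[0.32659056 0.35513417 0.07      ] [0.36392797 0.43340034 0.07      ]
closed tip [0.3514055  0.38088012 0.055     ] pix expected [286.07156163 120.98553753] obs 287.59932801343973 117.31961360772785
top tip obs 162.04913901721966 225.14909701805965 [155.91058762 221.3654932 ]
```

View pics/s8.png

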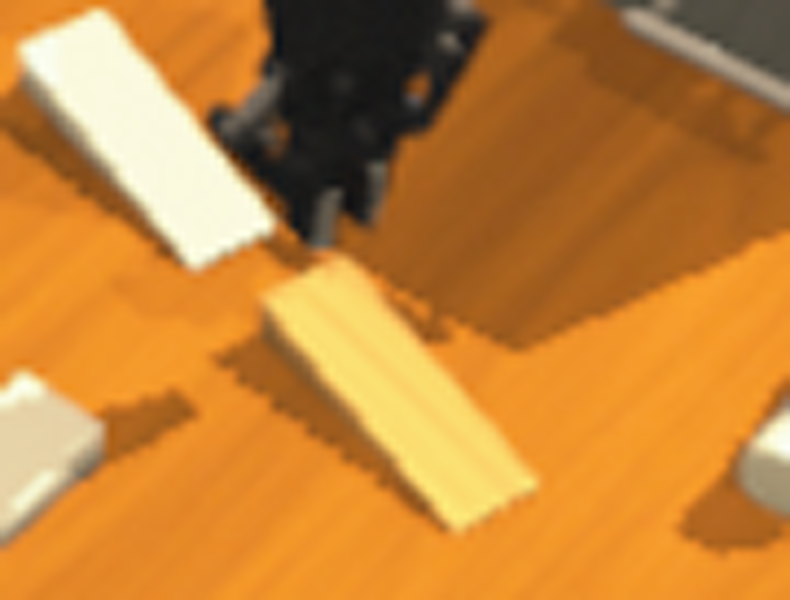

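I've used all my picture views, so from here I'll work by numbers. In the scene image the fingertips appear higher than expected. I'll check the real tip height by touching bare bench near (0.44, 0.24).

```bash
python3 - <<'E'
from h import *
for z in(.053,.065,.08):print(z,pix("scene",(.3567,.3638,z)).round(1))
plan([(.44,.24,.09,73.5),(.44,.24,.03,73.5)])
E
```

```text
0.053 [286.1 121. ]
0.065 [286.3 118.8]
0.08 [286.6 116. ]
t 11.7 p [0.3563 0.3636 0.0717] ytool yaw 73.7 F [-0.3 -0.5 -0.3] open 0.2 grip 0.0
dr [-0.01, -0.01, 0.04] xyz [-11.5, -9.52, -1.83]
dr [-0.01, -0.01, 0.04] xyz [-11.5, -9.51, 4.17]
```

{"method": "send_rows", "body": {
  "dr": [
    [0, 0, 0],
    [0, 0, 0],
    [0, 0, 0],
    [0, 0, 0],
    [0, 0, 0],
    [0, 0, 0],
    [0, 0, 0],
    [0, 0, 0]
  ],
  "xyz": [
    [-3, -2.5, -2],
    [-7, -6, -2],
    [-11.5, -9.5, -2],
    [-11.5, -9.5, 0],
    [-11.5, -9.5, 2],
    [-11.5, -9.5, 3],
    [-11.5, -9.5, 3],
    [-11.5, -9.5, 3]
  ],
  "jaw": [20, 20, 20, 20, 20, 20, 20, 20]
}}

```text
time_s: 12.7
eef_pos: [0.4408, 0.2407, 0.0426]
eef_rot: [0.0, 0.141, 0.99, 0.0]
wrist_force: [0.0, -0.4, 1.3]
opening: 0.2
grasp_force: 0.0
```

```bash
python3 - <<'E'
from h import *
plan([])
s=ctrl.camera("scene");cv2.imwrite("pics/s9.png",s[...,::-1])
x,y=pix("scene",(.44,.24,.022)).round().astype(int);print(x,y)
V=s.max(2).astype(int);S=V-s.min(2)
for r in range(y-16,y+8):print(r,' '.join('%3d/%3d'%(V[r,c],S[r,c]) for c in range(x-9,x+11,1)))
E
```

```text
t 12.7 p [0.4408 0.2407 0.0426] ytool yaw 73.8 F [ 0.  -0.4  1.3] open 0.2 grip 0.0
284 157
141 139/ 44 120/ 25 101/ 21  67/ 14  80/ 39  88/ 57  24/  1  25/  2  25/  1  26/  1  25/  2  32/  5  29/  4  25/  0  33/  3  38/  4  33/  3  29/  2  30/  2  29/  2
142 109/ 23 104/ 23  68/ 14  54/ 10 134/ 91 161/129  28/  4  28/  3  25/  1  23/  1  28/  4  29/  3  30/  1  30/  2  37/  3  41/  5  31/  2  26/  1  27/  1  90/ 45
143  75/ 13  64/ 12  56/ 10  78/ 25 137/ 95 153/118  27/  2  27/  2  31/  4  32/  2  33/  4  31/  4  29/  1  28/  1  32/  1  36/  4  31/  3  24/  2  38/  9 118/ 68
144  54/  7  43/  5  45/  6  82/ 20 116/ 45  99/ 62  27/  3  30/  3  32/  4  33/  4  32/  5  30/  3  27/  1  28/  1  31/  3  30/  3  30/  2  32/  3  49/ 15 116/ 71
145  44/  5  38/  3  32/  3  52/  9  67/ 16  49/ 17  32/  3  31/  4  31/  3  32/  4  31/  4  30/  1  28/  1  28/  2  30/  3  29/  3  25/  0  42/ 14 109/ 76 152/117
146  88/ 55  28/  2  25/  1  27/  0  31/  3  36/  2  36/  3  37/  4  36/  3  30/  5  29/  3  27/  2  27/  2  24/  2  28/  3  63/ 13  86/ 18  78/ 31 133/100 172/141
147 173/138  87/ 57  26/
[... 2227 characters left out ...]
/197 242/199 243/199 242/200 242/201 243/202
161 244/201 240/198 239/197 240/199 243/200 243/202 241/202 242/202 242/201 242/200 244/200 245/202 244/199 242/198 242/198 243/200 242/200 241/200 243/201 246/203
162 240/197 238/196 241/200 244/201 244/201 242/200 242/201 241/202 242/201 244/202 245/202 244/200 242/199 242/200 243/201 243/201 241/201 242/201 246/202 247/203
163 197/162 222/184 243/201 244/202 242/200 241/202 241/202 241/201 244/201 245/200 244/203 242/199 242/198 243/200 243/200 241/201 241/200 245/200 247/200 247/203
164 170/138 215/179 244/199 242/200 241/200 241/200 241/200 244/204 245/201 244/202 242/200 242/199 244/200 244/201 241/200 241/200 244/199 246/201 246/201 245/201
```

{"method": "send_rows", "body": {
  "dr": [
    [0, 0, 0],
    [0, 0, 0],
    [0, 0, 0],
    [0, 0, 0],
    [0, 0, 0],
    [0, 0, 0],
    [0, 0, 0],
    [0, 0, 0]
  ],
  "xyz": [
    [0, 0, 0.4],
    [0, 0, 0.8],
    [0, 0, 1.2],
    [0, 0, 1.5],
    [0, 0, 1.7],
    [0, 0, 1.8],
    [0, 0, 1.9],
    [0, 0, 1.9]
  ],
  "jaw": [20, 20, 20, 20, 20, 20, 20, 20]
}}

```text
time_s: 13.75
eef_pos: [0.4405, 0.2404, 0.0232]
eef_rot: [0.0, 0.141, 0.99, 0.0]
wrist_force: [-0.0, -0.8, 0.1]
opening: 0.198
grasp_force: 0.0
```

```bash
python3 - <<'E'
from h import *
plan([])
E
```

```text
t 13.75 p [0.4405 0.2404 0.0232] ytool yaw 73.7 F [-0.  -0.8  0.1] open 0.2 grip 0.0
```

{"method": "send_rows", "body": {
  "dr": [
    [0, 0, 0],
    [0, 0, 0],
    [0, 0, 0],
    [0, 0, 0],
    [0, 0, 0],
    [0, 0, 0],
    [0, 0, 0],
    [0, 0, 0]
  ],
  "xyz": [
    [0, 0, 0.1],
    [0, 0, 0.2],
    [0, 0, 0.3],
    [0, 0, 0.4],
    [0, 0, 0.5],
    [0, 0, 0.6],
    [0, 0, 0.7],
    [0, 0, 0.7]
  ],
  "jaw": [20, 20, 20, 20, 20, 20, 20, 20]
}}

```text
time_s: 14.75
eef_pos: [0.4404, 0.2404, 0.0161]
eef_rot: [-0.0, 0.141, 0.99, -0.0]
wrist_force: [0.2, 0.3, -0.4]
opening: 0.199
grasp_force: 0.0
```

{"method": "send_rows", "body": {
  "dr": [
    [0, 0, 0],
    [0, 0, 0],
    [0, 0, 0],
    [0, 0, 0],
    [0, 0, 0],
    [0, 0, 0],
    [0, 0, 0],
    [0, 0, 0]
  ],
  "xyz": [
    [0, 0, 0.1],
    [0, 0, 0.2],
    [0, 0, 0.3],
    [0, 0, 0.4],
    [0, 0, 0.5],
    [0, 0, 0.5],
    [0, 0, 0.5],
    [0, 0, 0.5]
  ],
  "jaw": [20, 20, 20, 20, 20, 20, 20, 20]
}}

```text
time_s: 15.75
eef_pos: [0.4405, 0.2404, 0.0112]
eef_rot: [0.0, 0.141, 0.99, 0.0]
wrist_force: [0.3, -0.5, 0.5]
opening: 0.203
grasp_force: 0.0
```

```bash
python3 - <<'E'
from h import *
plan([])
s=ctrl.camera("scene")
V=s.max(2).astype(int)
for r in range(148,168):print(r,' '.join('%3d'%V[r,c] for c in range(276,300)))
E
```

```text
t 15.75 p [0.4405 0.2404 0.0112] ytool yaw 73.7 F [ 0.3 -0.5  0.5] open 0.2 grip 0.0
148  92  63 109 132  56  30  27  26  26  29  30  31  33  42  37  28  29  73 137 146 115 152 180 239
149  59  67 127 146  64  28  29  32  33  29  28  30  29  35  33  29  30 151 228 228 207 169 158 220
150  37  65 125 133  44  29  34  33  31  30  28  31  33  31  28  30  48 175 241 241 238 228 208 181
151  34  41  72  74  33  35  33  32  30  31  30  27  30  42  63  73 153 230 242 242 241 238 236 219
152  27  26  28  29  35  37  35  32  28  28  27  27  26  35  71  93 177 242 243 241 239 240 243 243
153  56  26  26  28  30  32  33  29  27  29  26  24  26  32  65 107 195 243 242 240 240 242 244 246
154 161  54  27  27  28  27  28  30  28  28  27  25  25  36  68 139 221 243 241 239 241 243 246 245
155 212 170  91  29  29  31  27  27  39  56  48  26  23  35  68 176 240 241 240 241 242 244 245 246
156 222 223 188  96  28  31  25  42  76  95 101  91  25  44 119 211 242 241 241 242 244 245 246 246
157 228 233 230 189  92  30  27  49  90 124 172 184  92  57 152 228 241 242 242 242 244 246 246 246
158 233 235 234
[... 284 characters left out ...]

161 203 216 188 173 153 145 134 134 181 232 242 244 242 243 243 242 241 243 246 247 246 245 241 239
162 163 185 174 163 150 156 159 156 184 228 244 242 242 243 243 241 242 246 247 246 245 242 239 240
163 167 175 176 170 165 169 170 172 178 215 243 242 244 243 242 242 245 247 247 246 242 240 240 241
164 175 176 173 171 172 173 176 178 205 236 243 244 244 242 241 244 246 247 245 243 240 240 240 239
165 175 173 170 171 173 205 236 235 236 243 244 245 243 242 244 246 246 246 243 239 240 241 239 238
166 173 171 171 170 204 240 245 243 243 244 245 244 242 243 246 247 246 243 238 238 241 239 238 239
167 170 170 200 232 240 245 243 243 244 245 245 242 242 244 246 246 243 239 238 240 239 238 239 242
```

{"method": "send_rows", "body": {
  "dr": [
    [0, 0, 0],
    [0, 0, 0],
    [0, 0, 0],
    [0, 0, 0],
    [0, 0, 0],
    [0, 0, 0],
    [0, 0, 0],
    [0, 0, 0]
  ],
  "xyz": [
    [0, 0, 0.1],
    [0, 0, 0.2],
    [0, 0, 0.3],
    [0, 0, 0.4],
    [0, 0, 0.5],
    [0, 0, 0.6],
    [0, 0, 0.6],
    [0, 0, 0.6]
  ],
  "jaw": [20, 20, 20, 20, 20, 20, 20, 20]
}}

```text
time_s: 16.8
eef_pos: [0.4405, 0.2404, 0.0052]
eef_rot: [0.0, 0.141, 0.99, 0.0]
wrist_force: [0.2, 1.3, 0.4]
opening: 0.204
grasp_force: 0.0
```

{"method": "send_rows", "body": {
  "dr": [
    [0, 0, 0],
    [0, 0, 0],
    [0, 0, 0],
    [0, 0, 0],
    [0, 0, 0],
    [0, 0, 0],
    [0, 0, 0],
    [0, 0, 0]
  ],
  "xyz": [
    [0, 0, 0.1],
    [0, 0, 0.2],
    [0, 0, 0.3],
    [0, 0, 0.4],
    [0, 0, 0.5],
    [0, 0, 0.5],
    [0, 0, 0.5],
    [0, 0, 0.5]
  ],
  "jaw": [20, 20, 20, 20, 20, 20, 20, 20]
}}

```text
time_s: 17.8
eef_pos: [0.4405, 0.2404, 0.0002]
eef_rot: [0.0, 0.141, 0.99, 0.0]
wrist_force: [0.4, 0.4, 0.6]
opening: 0.198
grasp_force: 0.0
```

{"method": "send_rows", "body": {
  "dr": [
    [0, 0, 0],
    [0, 0, 0],
    [0, 0, 0],
    [0, 0, 0],
    [0, 0, 0],
    [0, 0, 0],
    [0, 0, 0],
    [0, 0, 0]
  ],
  "xyz": [
    [0, 0, 0.1],
    [0, 0, 0.2],
    [0, 0, 0.3],
    [0, 0, 0.4],
    [0, 0, 0.5],
    [0, 0, 0.6],
    [0, 0, 0.6],
    [0, 0, 0.6]
  ],
  "jaw": [20, 20, 20, 20, 20, 20, 20, 20]
}}

```text
time_s: 18.8
eef_pos: [0.4405, 0.2404, -0.0058]
eef_rot: [0.0, 0.141, 0.99, 0.0]
wrist_force: [-0.5, 0.4, 0.5]
opening: 0.199
grasp_force: 0.2
```

```bash
python3 - <<'E'
from h import *
plan([])
s=ctrl.camera("scene")
V=s.max(2).astype(int)
for r in range(155,172):print(r,' '.join('%3d'%V[r,c] for c in range(276,296)))
E
```

```text
t 18.8 p [ 0.4405  0.2404 -0.0058] ytool yaw 73.7 F [-0.5  0.4  0.5] open 0.2 grip 0.15333305695094168
155  30  29  30  34  37  36  35  32  30  27  26  25  26  57  83 136 220 242 240 241
156  27  26  27  29  30  35  34  30  28  26  27  25  24  50  75 143 224 241 241 242
157 127  27  28  27  26  27  29  33  30  30  25  25  26  57  76 164 237 242 242 242
158 207 139  59  26  26  29  28  25  39  51  36  26  25  57 112 200 242 242 242 244
159 232 220 168  56  26  27  28  53  84 104 101  45  26  60 149 227 243 242 243 245
160 222 181 162 111  44  30  27  60  98 122 146 129  41  91 193 240 243 243 244 246
161 170 146 149 131  69  32  26  70 102 114 156 168 131 167 237 243 241 244 246 247
162 144 149 159 158 118  64  27  73 105 126 170 202 230 235 244 242 242 246 247 247
163 148 158 172 171 156 116  73  87 119 183 231 237 244 244 242 242 246 247 247 246
164 170 172 173 172 170 162 157 148 178 234 243 244 244 242 241 244 247 247 246 243
165 176 173 172 172 173 176 209 234 234 243 245 245 243 242 244 246 247 246 243 239
166 173 171 172 171 204 236 240 243 243 244 245 245 242 243 246 247 246 243 239 239
167 171 170 200 232 240 246 244 243 244 245 245 242 242 245 247 246 243 238 238 241
168 198 230 237 245 246 244 243 244 245 245 243 243 244 247 246 244 239 238 241 240
169 234 242 245 246 245 243 245 246 245 243 243 244 246 246 244 240 238 241 241 239
170 242 245 246 244 244 245 245 246 244 243 243 245 246 244 241 238 241 241 240 240
171 244 245 244 243 244 245 245 244 243 243 244 246 245 241 238 240 241 240 240 239
```

```bash
python3 - <<'E'
from h import *
a=onz("scene",283.8,163.7,.002);b=onz("scene",279.5,160.3,.002);c=onz("scene",290,160.5,.002);print("L near, L far, R near",a,b,c)
# wedge: thick mid (.338,.375), thin mid (.472,.335)
A=np.array([.338,.375]);B=np.array([.472,.335]);u=(B-A)/np.linalg.norm(B-A);g=A+.024*u
y=np.degrees(np.arctan2(u[1],u[0]))+90;print(g,y)
plan([(*g,.05,y),(*g,-.006,y)])
E
```

```text
L near, L far, R near [0.4475613  0.22861414 0.002     ] [0.42590881 0.23153865 0.002     ] [0.45693359 0.25470485 0.002     ]
[0.36099726 0.36813515] 73.37924308610795
t 18.85 p [ 0.4405  0.2404 -0.0058] ytool yaw 73.7 F [-0.8 -0.3  0.3] open 0.2 grip 0.14016078785061836
dr [0.0, 0.0, 0.06] xyz [11.21, 10.03, -5.58]
dr [0.0, 0.0, 0.06] xyz [11.21, 10.03, 0.02]
```

The finger footprint agrees sideways. The fingertips really sit about 27 mm higher than the reported pose implies, so I'll correct for that and grasp again at reading z ≈ -0.006.

{"method": "send_rows", "body": {
  "dr": [
    [0, 0, 0],
    [0, 0, 0],
    [0, 0, 0],
    [0, 0, 0],
    [0, 0, 0],
    [0, 0, 0],
    [0, 0, 0],
    [0, 0, 0]
  ],
  "xyz": [
    [0, 0, -4],
    [1, 1, -8],
    [4, 3.5, -8],
    [7.5, 6.5, -8],
    [11.2, 10, -8],
    [11.2, 10, -7],
    [11.2, 10, -5],
    [11.2, 10, -4]
  ],
  "jaw": [50, 90, 90, 90, 90, 90, 90, 90]
}}

```text
time_s: 19.85
eef_pos: [0.3606, 0.3667, 0.0328]
eef_rot: [-0.001, 0.142, 0.99, -0.001]
wrist_force: [-0.2, -0.5, -0.2]
opening: 0.903
grasp_force: 0.0
```

{"method": "send_rows", "body": {
  "dr": [
    [0, 0, 0],
    [0, 0, 0],
    [0, 0, 0],
    [0, 0, 0],
    [0, 0, 0],
    [0, 0, 0],
    [0, 0, 0],
    [0, 0, 0]
  ],
  "xyz": [
    [0, 0, 1],
    [0, 0, 2],
    [0, 0, 3],
    [0, 0, 4],
    [0, 0, 4],
    [0, 0, 4],
    [0, 0, 4],
    [0, 0, 4]
  ],
  "jaw": [90, 90, 90, 90, 90, 60, 30, 20]
}}

```text
time_s: 20.85
eef_pos: [0.3616, 0.3683, -0.0051]
eef_rot: [0.001, 0.141, 0.99, 0.001]
wrist_force: [0.4, 0.6, 3.2]
opening: 0.512
grasp_force: 62.0
```

{"method": "send_rows", "body": {
  "dr": [
    [0, 0, 0],
    [0, 0, 0],
    [0, 0, 0],
    [0, 0, 0],
    [0, 0, 0],
    [0, 0, 0],
    [0, 0, 0],
    [0, 0, 0]
  ],
  "xyz": [
    [0, 0, 0],
    [0, 0, 0],
    [0, 0, 0],
    [0, 0, 0],
    [0, 0, 0],
    [0, 0, 0],
    [0, 0, 0],
    [0, 0, 0]
  ],
  "jaw": [10, 10, 10, 10, 10, 10, 10, 10]
}}

```text
time_s: 21.85
eef_pos: [0.3616, 0.3682, -0.0051]
eef_rot: [0.001, 0.141, 0.99, 0.001]
wrist_force: [-0.2, 0.9, 5.8]
opening: 0.513
grasp_force: 62.2
```

The wedge is gripped (62 N, 44 mm). I'll carry it to just in front of the tray's edge.

```bash
python3 - <<'E'
from h import *
f=np.array([.543,.081]);X=np.array([.9937,-.112])
g=f+X*(-.03-.116)
plan([(*g,.03,83.6),(*g,-.0055,83.6)])
E
```

```text
t 21.85 p [ 0.3616  0.3682 -0.0051] ytool yaw 73.7 F [-0.2  0.9  5.8] open 0.51 grip 62.24929332733154
dr [0.01, 0.01, -1.64] xyz [-11.07, -24.98, -3.53]
dr [0.01, 0.01, -1.64] xyz [-11.07, -24.99, 0.02]
```

{"method": "send_rows", "body": {
  "dr": [
    [0, 0, 0],
    [0, 0, 0],
    [0, 0, -0.4],
    [0, 0, -0.8],
    [0, 0, -1.2],
    [0, 0, -1.6],
    [0, 0, -1.6],
    [0, 0, -1.6]
  ],
  "xyz": [
    [0, 0, -2],
    [0, 0, -4],
    [-2, -4.5, -4],
    [-4.2, -9.5, -4],
    [-6.5, -14.5, -4],
    [-8.7, -19.5, -4],
    [-10.5, -23.5, -4],
    [-11.1, -25, -4]
  ],
  "jaw": [10, 10, 10, 10, 10, 10, 10, 10]
}}

```text
time_s: 22.85
eef_pos: [0.3974, 0.0946, 0.034]
eef_rot: [-0.0, 0.06, 0.998, -0.0]
wrist_force: [0.1, 0.6, -1.4]
opening: 0.509
grasp_force: 61.6
```

{"method": "send_rows", "body": {
  "dr": [
    [0, 0, 0],
    [0, 0, 0],
    [0, 0, 0],
    [0, 0, 0],
    [0, 0, 0],
    [0, 0, 0],
    [0, 0, 0],
    [0, 0, 0]
  ],
  "xyz": [
    [0, 0, 0],
    [0, 0, 1],
    [0, 0, 2],
    [0, 0, 3],
    [0, 0, 3.5],
    [0, 0, 3.8],
    [0, 0, 4],
    [0, 0, 4]
  ],
  "jaw": [10, 10, 10, 10, 10, 10, 10, 10]
}}

```text
time_s: 23.85
eef_pos: [0.3975, 0.0968, -0.0051]
eef_rot: [-0.0, 0.058, 0.998, 0.0]
wrist_force: [-4.5, 0.6, 9.1]
opening: 0.512
grasp_force: 62.9
```

```bash
python3 - <<'E'
from h import *
o=ctrl.get_obs();s=ctrl.camera("scene");cv2.imwrite("pics/s10.png",s[...,::-1])
p=o["eef_pos"][:2];f=np.array([.543,.081]);X=np.array([.9937,-.112]);Y=np.array([.112,.9937])
tip=p+.116*X;print("tip in edge frame",(tip-f)@X,(tip-f)@Y)
V=cv2.cvtColor(s,cv2.COLOR_RGB2HSV)
for z in(.004,):
  a=pix("scene",(*(tip-.0225*Y),z));b=pix("scene",(*(tip+.0225*Y),z));print("pred tip corners",a,b)
x,y=((a+b)/2).astype(int)
for r in range(y-10,y+10):print(r,x-14,' '.join('%2d:%3d'%(V[r,c,0],V[r,c,1]) for c in range(x-14,x+16,1)))
plan([])
E
```

```text
tip in edge frame -0.03032262377980212 -0.0005886499009143187
pred tip corners [270.27366733 202.77209433] [279.07817815 194.98345045]
188 260 24:137 25:135 25:135 24:137 24:142 23:144 23:144 24:140 24:137 24:138 23:141 23:144 21:157 18:189 16:210 16:211 16:210 16:211 16:211 16:214 16:209 16:209 16:210 16:209 16:210 16:208 16:211 15:209 16:193 20:162
189 260 25:135 24:137 25:134 25:134 24:136 24:139 23:143 23:145 23:142 24:138 24:137 23:141 23:147 22:159 18:190 17:211 16:211 16:210 16:211 16:212 16:211 16:210 16:209 16:209 16:210 16:211 16:210 16:195 19:160 24:135
190 260 25:136 24:137 24:136 25:134 25:134 25:135 24:138 23:144 23:145 23:143 24:139 24:139 24:142 23:146 21:158 18:190 16:211 16:210 16:210 16:211 16:209 16:208 16:209 16:209 15:208 16:211 16:194 20:159 24:136 25:129
191 260 24:136 24:138 24:138 24:136 25:136 25:135 25:134 24:137 23:143 23:145 23:145 23:139 24:137 24:140 23:146 21:161 18:190 16:210 16:212 16:209 16:210 16:211 16:208 15:208 15:211 16:191 20:157 24:135 25:130 25:129
192 260 24:134 24:137 24:138 24:138 24:138 24:136 25:134 25:134 24:137 24:141 23:144 23:143 2
[... 2797 characters left out ...]
 16:212 16:210 17:189 23:150 26:122 27:115 27:115 26:123 22:140 19:148 21:139 26:120 26:125 21:142 18:152 17:156 18:150 21:142 21:143 17:156 17:158 17:156 19:153
206 260 16:209 16:209 17:208 17:208 17:206 17:211 17:211 16:214 17:193 22:152 26:121 27:116 27:115 26:123 21:141 18:152 17:153 19:146 25:130 27:115 26:119 24:133 20:143 24:134 25:130 24:132 20:147 17:156 21:147 24:139
207 260 16:210 17:208 17:205 17:207 17:209 16:209 16:212 17:190 22:151 26:123 27:116 27:115 26:123 22:141 18:151 17:155 16:152 17:156 20:148 24:133 26:120 27:116 26:122 26:123 25:130 24:132 24:134 24:140 21:150 21:150
t 23.9 p [ 0.3975  0.0968 -0.0052] ytool yaw 83.3 F [-3.8  0.8  9.2] open 0.51 grip 62.882362604141235
```

The wedge's tip corners, at about (271,203) and (279.5,195), match the prediction, so it is square and on centre. I'll push it in.

{"method": "send_rows", "body": {
  "dr": [
    [0, 0, 0],
    [0, 0, 0],
    [0, 0, 0],
    [0, 0, 0],
    [0, 0, 0],
    [0, 0, 0],
    [0, 0, 0],
    [0, 0, 0]
  ],
  "xyz": [
    [-1, 0, 0],
    [-2, 0, 0],
    [-3, 0, 0],
    [-4, 0, 0],
    [-5, 0, 0],
    [-6, 0, 0],
    [-6.7, 0, 0],
    [-6.7, 0, 0]
  ],
  "jaw": [10, 10, 10, 10, 10, 10, 10, 10]
}}

```text
time_s: 24.9
eef_pos: [0.4657, 0.0887, -0.0051]
eef_rot: [0.001, 0.058, 0.998, -0.0]
wrist_force: [0.9, -0.6, 2.6]
opening: 0.516
grasp_force: 62.3
```

{"method": "send_rows", "body": {
  "dr": [
    [0, 0, 0],
    [0, 0, 0],
    [0, 0, 0],
    [0, 0, 0],
    [0, 0, 0],
    [0, 0, 0],
    [0, 0, 0],
    [0, 0, 0]
  ],
  "xyz": [
    [-0.3, 0, 0],
    [-0.6, 0, 0],
    [-0.9, 0, 0],
    [-1.2, 0, 0],
    [-1.5, 0, 0],
    [-1.8, 0, 0],
    [-2, 0, 0],
    [-2, 0, 0]
  ],
  "jaw": [10, 10, 10, 10, 10, 10, 10, 10]
}}

```text
time_s: 25.9
eef_pos: [0.4814, 0.0872, -0.0052]
eef_rot: [-0.003, 0.058, 0.998, 0.0]
wrist_force: [-13.1, 1.8, 22.3]
opening: 0.509
grasp_force: 64.4
```

{"method": "send_rows", "body": {
  "dr": [
    [0, 0, 0],
    [0, 0, 0],
    [0, 0, 0],
    [0, 0, 0],
    [0, 0, 0],
    [0, 0, 0],
    [0, 0, 0],
    [0, 0, 0]
  ],
  "xyz": [
    [0, 0, -0.1],
    [-0.1, 0, -0.15],
    [-0.3, 0, -0.15],
    [-0.5, 0, -0.15],
    [-0.7, 0, -0.15],
    [-0.9, 0, -0.15],
    [-1, 0, -0.15],
    [-1, 0, -0.15]
  ],
  "jaw": [10, 10, 10, 10, 10, 10, 10, 10]
}}

```text
time_s: 26.9
eef_pos: [0.494, 0.0854, -0.0044]
eef_rot: [0.0, 0.058, 0.998, -0.0]
wrist_force: [-1.1, -0.3, -4.5]
opening: 0.509
grasp_force: 61.5
```

{"method": "send_rows", "body": {
  "dr": [
    [0, 0, 0],
    [0, 0, 0],
    [0, 0, 0],
    [0, 0, 0],
    [0, 0, 0],
    [0, 0, 0],
    [0, 0, 0],
    [0, 0, 0]
  ],
  "xyz": [
    [-0.1, 0, 0.05],
    [-0.2, 0, 0.05],
    [-0.3, 0, 0.05],
    [-0.4, 0, 0.05],
    [-0.5, 0, 0.05],
    [-0.5, 0, 0.05],
    [-0.5, 0, 0.05],
    [-0.5, 0, 0.05]
  ],
  "jaw": [10, 10, 10, 10, 10, 10, 10, 10]
}}

```text
time_s: 27.9
eef_pos: [0.4981, 0.085, -0.0051]
eef_rot: [-0.001, 0.058, 0.998, 0.0]
wrist_force: [-5.3, 0.1, -2.8]
opening: 0.513
grasp_force: 61.8
```

{"method": "send_rows", "body": {
  "dr": [
    [0, 0, 0],
    [0, 0, 0],
    [0, 0, 0],
    [0, 0, 0],
    [0, 0, 0],
    [0, 0, 0],
    [0, 0, 0],
    [0, 0, 0]
  ],
  "xyz": [
    [-0.1, 0, 0],
    [-0.2, 0, 0],
    [-0.3, 0, 0],
    [-0.4, 0, 0],
    [-0.5, 0, 0],
    [-0.5, 0, 0],
    [-0.5, 0, 0],
    [-0.5, 0, 0]
  ],
  "jaw": [10, 10, 10, 10, 10, 10, 10, 10]
}}

```text
time_s: 28.9
eef_pos: [0.5005, 0.0848, -0.0051]
eef_rot: [-0.003, 0.058, 0.998, 0.0]
wrist_force: [-15.5, 1.0, 9.0]
opening: 0.514
grasp_force: 63.0
```

{"method": "send_rows", "body": {
  "dr": [
    [0, 0, 0],
    [0, 0, 0],
    [0, 0, 0],
    [0, 0, 0],
    [0, 0, 0],
    [0, 0, 0],
    [0, 0, 0],
    [0, 0, 0]
  ],
  "xyz": [
    [-0.1, 0, 0],
    [-0.2, 0, 0],
    [-0.3, 0, 0],
    [-0.3, 0, 0],
    [-0.3, 0, 0],
    [-0.3, 0, 0],
    [-0.3, 0, 0],
    [-0.3, 0, 0]
  ],
  "jaw": [10, 10, 10, 10, 10, 10, 10, 10]
}}

```text
time_s: 29.9
eef_pos: [0.502, 0.0847, -0.0051]
eef_rot: [-0.005, 0.058, 0.998, 0.0]
wrist_force: [-21.1, 2.1, 15.3]
opening: 0.513
grasp_force: 63.8
```

{"method": "send_rows", "body": {
  "dr": [
    [0, 0, 0],
    [0, 0, 0],
    [0, 0, 0],
    [0, 0, 0],
    [0, 0, 0],
    [0, 0, 0],
    [0, 0, 0],
    [0, 0, 0]
  ],
  "xyz": [
    [-0.05, 0, -0.05],
    [-0.1, 0, -0.1],
    [-0.15, 0, -0.1],
    [-0.2, 0, -0.1],
    [-0.2, 0, -0.1],
    [-0.2, 0, -0.1],
    [-0.2, 0, -0.1],
    [-0.2, 0, -0.1]
  ],
  "jaw": [10, 10, 10, 10, 10, 10, 10, 10]
}}

```text
time_s: 30.9
eef_pos: [0.5029, 0.0846, -0.0051]
eef_rot: [-0.006, 0.058, 0.998, 0.0]
wrist_force: [-21.3, 2.3, 8.7]
opening: 0.512
grasp_force: 63.0
```

The wedge is jammed at about 21 N with its tip 75 mm in. I'll release and back off.

{"method": "send_rows", "body": {
  "dr": [
    [0, 0, 0],
    [0, 0, 0],
    [0, 0, 0],
    [0, 0, 0],
    [0, 0, 0],
    [0, 0, 0],
    [0, 0, 0],
    [0, 0, 0]
  ],
  "xyz": [
    [0, 0, 0],
    [0, 0, 0],
    [0, 0, 0],
    [0, 0, 0],
    [0, 0, 0],
    [0, 0, 0],
    [0, 0, 0],
    [0, 0, 0]
  ],
  "jaw": [60, 85, 85, 85, 85, 85, 85, 85]
}}

```text
time_s: 31.9
eef_pos: [0.5087, 0.0837, -0.0039]
eef_rot: [-0.0, 0.058, 0.998, 0.0]
wrist_force: [-0.4, 0.1, -0.1]
opening: 0.85
grasp_force: 0.0
```

{"method": "send_rows", "body": {
  "dr": [
    [0, 0, 0],
    [0, 0, 0],
    [0, 0, 0],
    [0, 0, 0],
    [0, 0, 0],
    [0, 0, 0],
    [0, 0, 0],
    [0, 0, 0]
  ],
  "xyz": [
    [0.5, 0, -1],
    [1, 0, -3],
    [1.5, 0, -5],
    [3, 0, -8],
    [6, 0, -11],
    [10, 0, -14],
    [14, 0, -16],
    [16, 0, -17]
  ],
  "jaw": [85, 85, 85, 85, 85, 85, 85, 85]
}}

```text
time_s: 32.9
eef_pos: [0.3483, 0.1026, 0.1674]
eef_rot: [0.001, 0.058, 0.998, 0.0]
wrist_force: [0.6, -0.2, -0.9]
opening: 0.85
grasp_force: 0.0
```

```bash
python3 - <<'E'
from h import *
plan([])
f=np.array([.543,.081]);X=np.array([.9937,-.112]);Y=np.array([.112,.9937])
s=ctrl.camera("scene");cv2.imwrite("pics/s11.png",s[...,::-1])
h=cv2.cvtColor(s,cv2.COLOR_RGB2HSV)
c0=f-X*.035;x,y=pix("scene",(*c0,.02)).astype(int)
m=cv2.inRange(h,(19,60,120),(30,185,255))
# sample along predicted wedge axis & in perpendicular at several stations
for d in(-.09,-.08,-.075,-.07,-.065,-.06,-.055,-.05,-.04,-.03,-.01):
    th=.026-.157*(d+.0643) if d>-.066 else .0
    u=pix("scene",(*(f+X*d),th)); print(d,[int(v) for v in h[int(round(u[1])),int(round(u[0]))]])
for e in(-.035,-.03,-.025,-.02,-.015,0,.015,.02,.025,.03,.035):
    u=pix("scene",(*(f-X*.04+Y*e),.022)); print(e,[int(v) for v in h[int(round(u[1])),int(round(u[0]))]])
# lever: knob expected at 1.5ish, z top .155
t=ctrl.camera("top");V=t.max(2)
k=pix("top",(.5607,-.2153,.155));r=V[int(k[1])-10:int(k[1])+11,int(k[0])-10:int(k[0])+11]
ys,xs=np.where(r<60);kc=onz("top",xs.mean()+int(k[0])-10,ys.mean()+int(k[1])-10,.145)
print("knob",kc,len(xs),"lever", (np.arctan2(kc[1]+.106,kc[0]-.573)-np.radians(173.6))%(2*np.pi))
E
```

```text
t 32.9 p [0.3483 0.1026 0.1674] ytool yaw 83.4 F [ 0.6 -0.2 -0.9] open 0.85 grip 0.0
-0.09 [16, 212, 239]
-0.08 [16, 211, 238]
-0.075 [19, 173, 247]
-0.07 [24, 138, 252]
-0.065 [17, 195, 244]
-0.06 [23, 148, 251]
-0.055 [23, 144, 252]
-0.05 [23, 143, 252]
-0.04 [23, 147, 252]
-0.03 [22, 147, 252]
-0.01 [27, 118, 252]
-0.035 [15, 209, 167]
-0.03 [14, 193, 156]
-0.025 [16, 163, 156]
-0.02 [21, 150, 238]
-0.015 [24, 140, 252]
0 [23, 147, 252]
0.015 [24, 143, 252]
0.02 [21, 151, 252]
0.025 [17, 181, 246]
0.03 [16, 211, 239]
0.035 [16, 211, 239]
knob [ 0.55133311 -0.21239864  0.145     ] 35 lever 1.4816054875746056
```

After release the wedge is still in place and square, with its thick end at about -65 mm from the edge, and the lever is at about 1.48 rad. I'll give it one firming push on the thick end with shut fingers, to be sure it's tight without the gripper's downward load.

```bash
python3 - <<'E'
from h import *
f=np.array([.543,.081]);X=np.array([.9937,-.112])
plan([(*(f-X*.10),.06,83.6),(*(f-X*.10),-.003,83.6),(*(f-X*.076),-.003,83.6)])
E
```

```text
t 33.0 p [0.3489 0.1027 0.1675] ytool yaw 83.4 F [-0.1  1.  -0.6] open 0.85 grip 0.0
dr [0.0, 0.03, -0.03] xyz [-9.5, 0.05, 10.78]
dr [0.0, 0.03, -0.03] xyz [-9.48, 0.05, 17.08]
dr [0.0, 0.03, -0.03] xyz [-11.88, 0.05, 17.08]
```

{"method": "send_rows", "body": {
  "dr": [
    [0, 0, 0],
    [0, 0, 0],
    [0, 0, 0],
    [0, 0, 0],
    [0, 0, 0],
    [0, 0, 0],
    [0, 0, 0],
    [0, 0, 0]
  ],
  "xyz": [
    [-4, 0, 3],
    [-9, 0, 7],
    [-9.2, 0, 10],
    [-9.2, 0, 13],
    [-9.2, 0, 15],
    [-9.2, 0, 16.5],
    [-9.2, 0, 17],
    [-9.2, 0, 17]
  ],
  "jaw": [50, 10, 0, 0, 0, 0, 0, 0]
}}

```text
time_s: 34.0
eef_pos: [0.4415, 0.0915, -0.0037]
eef_rot: [0.0, 0.058, 0.998, 0.0]
wrist_force: [-0.8, 0.5, 1.0]
opening: 0.001
grasp_force: 0.0
```

{"method": "send_rows", "body": {
  "dr": [
    [0, 0, 0],
    [0, 0, 0],
    [0, 0, 0],
    [0, 0, 0],
    [0, 0, 0],
    [0, 0, 0],
    [0, 0, 0],
    [0, 0, 0]
  ],
  "xyz": [
    [-0.5, 0, 0],
    [-1, 0, 0],
    [-1.5, 0, 0],
    [-2, 0, 0],
    [-2.3, 0, 0],
    [-2.6, 0, 0],
    [-2.8, 0, 0],
    [-2.8, 0, 0]
  ],
  "jaw": [0, 0, 0, 0, 0, 0, 0, 0]
}}

```text
time_s: 35.0
eef_pos: [0.4671, 0.0885, -0.0044]
eef_rot: [-0.002, 0.058, 0.998, -0.0]
wrist_force: [-4.9, 0.1, 2.5]
opening: 0.001
grasp_force: 2.6
```

{"method": "send_rows", "body": {
  "dr": [
    [0, 0, 0],
    [0, 0, 0],
    [0, 0, 0],
    [0, 0, 0],
    [0, 0, 0],
    [0, 0, 0],
    [0, 0, 0],
    [0, 0, 0]
  ],
  "xyz": [
    [-0.1, 0, 0],
    [-0.2, 0, 0],
    [-0.3, 0, 0],
    [-0.4, 0, 0],
    [-0.4, 0, 0],
    [-0.4, 0, 0],
    [-0.4, 0, 0],
    [-0.4, 0, 0]
  ],
  "jaw": [0, 0, 0, 0, 0, 0, 0, 0]
}}

```text
time_s: 36.0
eef_pos: [0.467, 0.0886, -0.0054]
eef_rot: [-0.006, 0.058, 0.998, -0.0]
wrist_force: [-14.8, 0.7, 9.8]
opening: 0.001
grasp_force: 7.7
```

{"method": "send_rows", "body": {
  "dr": [
    [0, 0, 0],
    [0, 0, 0],
    [0, 0, 0],
    [0, 0, 0],
    [0, 0, 0],
    [0, 0, 0],
    [0, 0, 0],
    [0, 0, 0]
  ],
  "xyz": [
    [-0.1, 0, -0.05],
    [-0.2, 0, -0.1],
    [-0.3, 0, -0.1],
    [-0.3, 0, -0.1],
    [-0.3, 0, -0.1],
    [-0.3, 0, -0.1],
    [-0.3, 0, -0.1],
    [-0.3, 0, -0.1]
  ],
  "jaw": [0, 0, 0, 0, 0, 0, 0, 0]
}}

```text
time_s: 37.0
eef_pos: [0.467, 0.0886, -0.0054]
eef_rot: [-0.009, 0.058, 0.998, 0.0]
wrist_force: [-20.8, 0.7, 12.4]
opening: -0.0
grasp_force: 11.1
```

{"method": "send_rows", "body": {
  "dr": [
    [0, 0, 0],
    [0, 0, 0],
    [0, 0, 0],
    [0, 0, 0],
    [0, 0, 0],
    [0, 0, 0],
    [0, 0, 0],
    [0, 0, 0]
  ],
  "xyz": [
    [1, 0, 0],
    [2.5, 0, 0],
    [3.5, 0, -2],
    [4.5, 0, -5],
    [5.5, 0, -8],
    [6, 0, -11],
    [6, 0, -13],
    [6, 0, -13]
  ],
  "jaw": [0, 0, 0, 0, 0, 0, 0, 0]
}}

```text
time_s: 38.0
eef_pos: [0.4177, 0.0945, 0.1288]
eef_rot: [0.002, 0.058, 0.998, 0.0]
wrist_force: [-0.5, 0.7, -0.4]
opening: 0.001
grasp_force: 0.0
```

```bash
python3 - <<'E'
from h import *
plan([])
f=np.array([.543,.081]);X=np.array([.9937,-.112])
h=cv2.cvtColor(ctrl.camera("scene"),cv2.COLOR_RGB2HSV)
for d in(-.08,-.075,-.07,-.065,-.06,-.05):
    u=pix("scene",(*(f+X*d),.026 if d>-.066 else 0)); print(d,[int(v) for v in h[int(round(u[1])),int(round(u[0]))]])
E
```

```text
t 38.0 p [0.4177 0.0945 0.1288] ytool yaw 83.3 F [-0.5  0.7 -0.4] open 0.0 grip 0.0
-0.08 [16, 210, 239]
-0.075 [19, 173, 248]
-0.07 [25, 136, 252]
-0.065 [17, 195, 244]
-0.06 [23, 146, 251]
-0.05 [23, 143, 252]
```

The wedge withstood a 21 N push without moving and the robot is clear, so I'm handing in.

```bash
python3 -c "
from bench import ctrl
print(ctrl.hand_in())"
```

```text
the job is handed in; nothing more can be done
None
```

I handed the job in at about 38 s, with no verdict returned: the lever is in its notch (about 1.48 rad by camera), and the wedge is about 75 mm under the tray's front edge, where a 21 N push did not move it. The robot is clear, but the foot's contact force and the bystanders' positions were not measured directly.

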